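# Lay the residents' cups on the serving tray

## Task

The coasters on the serving tray are laid in the residents' seating order: move the row of four coloured cups from the drying stand to the tray, each mouth down, as it stands now, and centred on the coaster of its own colour. Set the cups down rather than dropping them, do not tip any over, and leave the white cup and the soy-sauce dispenser where they stand.

Things in the scene. Friction and masses are not known exactly. Their poses are not given: they have to be found in the camera images.
- yellow_cup: the yellow plastic tumbler, mouth down: 88 mm tall, 62 mm across at the rim (below), 55 mm at the closed foot (above), wall 3 mm, 0.08 to 0.15 kg. Origin: centre of the open rim; z up to the foot; round, yaw says nothing. A wire loop of the stand, 28 mm wide, reaches 56 mm up inside it: lift it straight up 65 mm. 18 mm free between neighbours in the row; both long sides open.
- yellow_coaster: the yellow coaster, a fixed flat disc, 86 mm across, 5 mm thick, on the tray. Origin: centre of its underside, z up; its top is 5 mm above the origin. The coasters and the soy-sauce dispenser make one straight row, 92 mm apart, along the tray; tray and cup stand lie roughly parallel, one nearer the robot, one farther, which is which varies.
- red_cup: the red plastic tumbler, mouth down: 88 mm tall, 62 mm across at the rim (below), 55 mm at the closed foot (above), wall 3 mm, 0.08 to 0.15 kg. Origin: centre of the open rim; z up to the foot; round, yaw says nothing. A wire loop of the stand, 28 mm wide, reaches 56 mm up inside it: lift it straight up 65 mm. 18 mm free between neighbours in the row; both long sides open.
- red_coaster: the red coaster, a fixed flat disc, 86 mm across, 5 mm thick, on the tray. Origin: centre of its underside, z up; its top is 5 mm above the origin. The coasters and the soy-sauce dispenser make one straight row, 92 mm apart, along the tray; tray and cup stand lie roughly parallel, one nearer the robot, one farther, which is which varies.
- blue_cup: the blue plastic tumbler, mouth down: 88 mm tall, 62 mm across at the rim (below), 55 mm at the closed foot (above), wall 3 mm, 0.08 to 0.15 kg. Origin: centre of the open rim; z up to the foot; round, yaw says nothing. A wire loop of the stand, 28 mm wide, reaches 56 mm up inside it: lift it straight up 65 mm. 18 mm free between neighbours in the row; both long sides open.
- blue_coaster: the blue coaster, a fixed flat disc, 86 mm across, 5 mm thick, on the tray. Origin: centre of its underside, z up; its top is 5 mm above the origin. The coasters and the soy-sauce dispenser make one straight row, 92 mm apart, along the tray; tray and cup stand lie roughly parallel, one nearer the robot, one farther, which is which varies.
- green_cup: the green plastic tumbler, mouth down: 88 mm tall, 62 mm across at the rim (below), 55 mm at the closed foot (above), wall 3 mm, 0.08 to 0.15 kg. Origin: centre of the open rim; z up to the foot; round, yaw says nothing. A wire loop of the stand, 28 mm wide, reaches 56 mm up inside it: lift it straight up 65 mm. 18 mm free between neighbours in the row; both long sides open.
- green_coaster: the green coaster, a fixed flat disc, 86 mm across, 5 mm thick, on the tray. Origin: centre of its underside, z up; its top is 5 mm above the origin. The coasters and the soy-sauce dispenser make one straight row, 92 mm apart, along the tray; tray and cup stand lie roughly parallel, one nearer the robot, one farther, which is which varies.
- white_cup: a white loose tumbler, shape and origin as the coloured ones, among them; it stays. All five stand in one straight row, 80 mm apart, on a fixed wire cup stand (white drip tray 100 x 430 mm, row along its length): rims rest 20 mm above the work surface; only the stand's end hoops are higher, 47 mm.
- soy_dispenser: a dark soy-sauce dispenser with a steel cap, 58 mm across, 83 mm tall, loose in the row of coasters; it stays. Origin: centre of its underside, z up. The tray is fixed, black, 140 x 470 mm, its floor 6 mm and its rim 18 mm above the work surface.
Mind the look-alikes: they are no part of the job. What is meant by the green_cup is not pink, and is the smaller of those in its own colour. Of the things that look like the blue_cup, the smaller one is meant.

How it is judged (in metres and radians):
At the end, for the whole second after the job is handed in: Each coloured cup stands mouth down and upright, at rest, flat on the coaster of its own colour, its centre within 12 mm of the coaster's; the white cup and the soy-sauce dispenser stand within 12 mm of where they were (horizontal distance between yellow_cup and yellow_coaster below 0.012 m and z of yellow_cup in the frame of yellow_coaster between 0.002 and 0.008 m and angle between each of yellow_cup, red_cup, blue_cup, green_cup's own z axis and vertical below 0.08 rad and linear speed of each of yellow_cup, red_cup, blue_cup, green_cup below 0.02 m/s and angular speed of each of yellow_cup, red_cup, blue_cup, green_cup below 0.2 rad/s and horizontal distance between red_cup and red_coaster below 0.012 m and z of red_cup in the frame of red_coaster between 0.002 and 0.008 m and horizontal distance between blue_cup and blue_coaster below 0.012 m and z of blue_cup in the frame of blue_coaster between 0.002 and 0.008 m and horizontal distance between green_cup and green_coaster below 0.012 m and z of green_cup in the frame of green_coaster between 0.002 and 0.008 m and distance of each of white_cup, soy_dispenser from where it was at the start of the episode below 0.012 m and angle between each of white_cup, soy_dispenser's own z axis and vertical below 0.1 rad); the robot touches nothing.
It fails at once if a coloured cup is let go in the air, more than about 30 mm above its coaster ((height (world z) of yellow_cup above 0.041 m and contact force between yellow_cup and anything else below 0.01 N) or (height (world z) of red_cup above 0.041 m and contact force between red_cup and anything else below 0.01 N) or (height (world z) of blue_cup above 0.041 m and contact force between blue_cup and anything else below 0.01 N) or (height (world z) of green_cup above 0.041 m and contact force between green_cup and anything else below 0.01 N)).
It fails at once if a coloured cup is tipped over (angle between any of yellow_cup, red_cup, blue_cup, green_cup's own z axis and vertical above 0.9 rad).
It fails at once if the white cup is moved or tipped (distance of white_cup from where it was at the start of the episode above 0.012 m or angle between white_cup's own z axis and vertical above 0.25 rad).
It fails at once if the soy-sauce dispenser is moved or tipped (distance of soy_dispenser from where it was at the start of the episode above 0.012 m or angle between soy_dispenser's own z axis and vertical above 0.25 rad).
It also fails if it takes over 102 s, if anything falls off the work surface, if the arm or the gripper's body presses on something with over 40 N, if the wrist force passes 120 N, or if a joint passes its speed limit or range.

## Robot

A 6-joint arm with a two-finger parallel gripper is mounted at the origin on the work surface. World frame = base frame: x ahead of the robot, y to its left, z up, the work surface at z = 0. Lengths are in mm, angles in rad, forces in N, time in s.
With the tool pointing down it reaches from about 325 to 925 mm from the base axis. Payload 3.1 kg.
Tool frame: the origin (TCP) lies midway between the tips of the shut fingers; the grasp point (between the pads) lies r.pinch_z behind it (r.pinch_z is the distance from the TCP to the grasp point, in mm); z points along the fingers, y is the line along which they close (so a half turn about z gives the same grasp; the last joint's range is limited). The gripper opens to 85 mm and grips with 20 to 120 N. Pads are 22 mm wide; open, the fingers measure 114 mm over their backs; the gripper's body (76 mm by 85 mm) begins 54 mm behind the grasp point. The pads swing forward as they close: fully open they stand 13 mm farther back than shut.
Start: joints at [1.154, 0.217, 1.613, -0, 1.311, -0.112], TCP at [187.545, 596.21, 231.3] pointing down, gripper open.
Joint ranges: [-2.75, 2.75], [-0.78, 2.1], [0.31, 2.55], [-1.13, 4.27], [0.13, 2.63], [-2.58, 2.58]. Speed limits (rad/s): [2.79, 2.79, 3.14, 3.14, 3.14, 3.14].

## Interface

Orientations are given as a unit quaternion [x, y, z, w].
In Python, from station import r gives the robot as it stands. The module is installed in compiled form; this text tells all that it offers.
- The arm moves only by the tool move_arm, never from a script. Its argument "commands" is a list of rows, each a list of 3 entries, a list of its own where there are three numbers: the shift along the tool's x, y, z in cm, then the turn, a rotation vector about the tool's x, y, z in rad, then the finger opening in cm, from 0 to 8.54. In form: [[[dx, dy, dz], [ax, ay, az], claw], ...]. A call has 1 to 5 rows; each row shifts and turns the commanded pose from where the row before left it, along the tool's axes as they then stand; what a row does not reach is not made up. A row lasts 1/8 s, in which the tool goes at most 62.5 mm and 10.7 degrees, less where a joint would pass 70% of its speed; a pose out of reach is approached as far as the arm can. A call with a gripper value outside its range is refused whole. The fingers move at their own pace and stop on an object; "grip_force" is the grip in N (left out, the last holds). Time passes only in rows, so rows that do not move let the fingers close. It gives the time, the measured TCP pose, the force, the opening and the grip force at its end, in the units of the state.
- r.observe(): the state, without advancing time (a new reading comes with each control period).
- r.read_camera(name): name is "side" or "top" or "wrist"; returns a dict with "pixels" (384x512x3 uint8, red, green, blue), "depth" (384x512 float32, mm along the optical axis (not along the pixel's ray), 0 where there is no reading), "fx", "fy", "cx", "cy" (pixels), "dist" ([k1, k2, p1, p2, k3] as OpenCV has them; the pictures are not rectified), "T" (4x4, takes a point from camera to world coordinates). Camera axes: x right, y down, z forward; pixel columns grow to the right and rows downward; lengths in mm; the calibration is good to about 2 mm. A picture is of the moment at which its call begins.
- r.close_job(): hands the job in; it is judged then, once.
Trained networks look in a picture, given as the dict that the camera call returned (one of the last four; its "shot" number tells which), for a name from the list of things; names that differ only in an ending like _2 or _b are one class to them, and where a whole thing is asked for, a point or a joint stands for the part that bears it (a point fixed in the world has none). Each returns a list of dicts, best first, with "conf" (0 to 1); they miss things now and then, are a little off and sometimes report something else, mostly with a low value. They report only what shows in the picture. A call takes as long as a camera call. They do not tell look-alikes from the thing itself.
- r.spot_in(label, picture): "rect" ([left, top, width, height] in pixels, round what is visible of it).
The state is a dict: "time": time; "joints": joint angles; "qd": joint speeds; "tau": joint torques, N m; "position": TCP position; "tcp_rot": TCP orientation; "contact_force": force on the tool from outside, world axes, zero at the start; "ft_torque": the same for the moment, N m; "grip_width": opening from 0.0 (shut) to 1.0 (fully open); "grip_force": force on a finger pad.
Only numpy, scipy, OpenCV 4.12 (cv2) and the standard library are available. Lean on these libraries where they do the work, as an engineer would, in place of code of your own. Each camera call takes 0.05 s, during which the arm holds its last target. There are 200 camera calls.

## Working session

There is one attempt and no reset: what is moved stays moved. The work goes in short steps, Python scripts to look and compute and a tool call to move; the robot and the scene stay as the last step left them, time stands still between calls to the robot, and variables do not carry over. Pictures are saved under pics/ and viewed, at most 14 in all, crops included, and the job is handed in when it is done.

Besides the shell and the picture viewer there is one more tool, called after "Call:" in YAML: its name, and indented under it one key for each argument. move_arm: Moves the arm, as the interface text tells. Its arguments: {"type":"object","properties":{"commands":{"type":"array"},"grip_force":{"type":"number"}},"required":["commands"]}

```bash
mkdir -p pics; cat > h.py <<'E'
import numpy as np, cv2
from station import r
from scipy.spatial.transform import Rotation as R
def cloud(p):
    h,w=p['depth'].shape
    uv=np.stack(np.meshgrid(np.arange(w),np.arange(h)),-1).reshape(-1,1,2).astype(np.float32)
    K=np.array([[p['fx'],0,p['cx']],[0,p['fy'],p['cy']],[0,0,1.]])
    n=cv2.undistortPoints(uv,K,np.array(p['dist'],float)).reshape(h,w,2)
    d=p['depth'][...,None]
    c=np.concatenate([n*d,d],-1)
    T=np.array(p['T']); return c@T[:3,:3].T+T[:3,3]
def save(p,n): cv2.imwrite('pics/'+n,p['pixels'][...,::-1])
E
python3 - <<'E'
from h import *
print(r.observe(), r.pinch_z)
for n in('top','side','wrist'):
    p=r.read_camera(n); save(p,n+'1.png'); print(n,np.round(p['T'],2).tolist())
    P=cloud(p)
    for l in('yellow_cup','red_cup','blue_cup','green_cup','white_cup','yellow_coaster','red_coaster','blue_coaster','green_coaster','soy_dispenser'):
        for d in r.spot_in(l,p)[:3]:
            x,y,w,h=d['rect'];q=P[int(min(383,y+h/2)),int(min(511,x+w/2))]
            print(l,round(d['conf'],2),np.round(d['rect']).tolist(),np.round(q).tolist())
E
```

```text
{'time': 0.0, 'joints': array([ 1.15383031e+00,  2.17769479e-01,  1.61495638e+00, -3.65400602e-05,
        1.31126531e+00, -1.12199050e-01]), 'qd': array([-0.0002422 ,  0.00064611, -0.00230839,  0.00082436,  0.00178152,
       -0.00034837]), 'tau': array([-1.30035269e-04, -3.96829891e+01, -3.03861022e+01, -2.29974949e-04,
        9.46558110e-03, -4.11393543e-06]), 'position': array([187.19896496, 595.44772806, 229.94713307]), 'tcp_rot': array([ 1.51789662e-01,  9.88412090e-01, -1.16213983e-03, -2.96574686e-04]), 'contact_force': array([0.44338294, 0.7655734 , 1.26926152]), 'ft_torque': array([-0.00232125,  0.00578715, -0.04774519]), 'grip_force': 0.0, 'grip_width': 0.9992945693951296} 18.700000000000003
top [[-0.01, -0.99, 0.15, 332.68], [-1.0, 0.01, -0.0, 45.56], [-0.0, -0.15, -0.99, 1003.81], [0.0, 0.0, 0.0, 1.0]]
yellow_cup 0.94 [271.0, 198.0, 30.0, 33.0] [433.0, -24.0, 108.0]
yellow_cup 0.47 [237.0, 201.0, 25.0, 24.0] [436.0, 56.0, 107.0]
red_cup 0.65 [238.0, 201.0, 25.0, 29.0] [432.0, 54.0, 106.0]
blue_cup 0.77 [302.0, 201.0, 29.0, 29.0] [428.0, -94.0, 108.0]
blue_cup 0.64 [355.
[... 1132 characters left out ...]

green_cup 0.74 [177.0, 89.0, 32.0, 53.0] [421.0, 311.0, 80.0]
green_cup 0.6 [206.0, 144.0, 31.0, 40.0] [445.0, 105.0, 102.0]
white_cup 0.68 [200.0, 126.0, 25.0, 35.0] [443.0, 184.0, 92.0]
yellow_coaster 0.64 [291.0, 169.0, 40.0, 31.0] [640.0, 77.0, 13.0]
red_coaster 0.87 [304.0, 200.0, 41.0, 40.0] [346.0, -405.0, 614.0]
blue_coaster 0.75 [274.0, 146.0, 40.0, 23.0] [639.0, 172.0, 11.0]
green_coaster 0.39 [212.0, 170.0, 31.0, 42.0] [440.0, 28.0, 107.0]
soy_dispenser 0.73 [327.0, 222.0, 40.0, 45.0] [615.0, -125.0, 77.0]
wrist [[0.3, 0.92, 0.26, 123.43], [0.95, -0.29, -0.08, 615.93], [-0.0, 0.27, -0.96, 374.36], [0.0, 0.0, 0.0, 1.0]]
white_cup 0.39 [66.0, 382.0, 15.0, -2.0] [421.0, 216.0, 21.0]
```

View pics/top1.png

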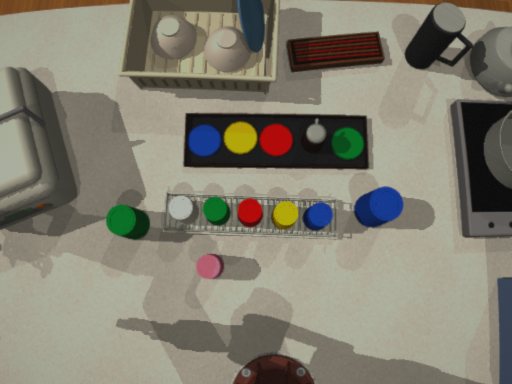

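View pics/side1.png

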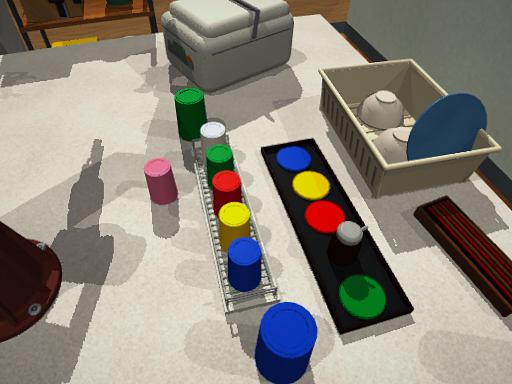

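```bash
cat > m.py <<'E'
from h import *
from scipy.optimize import least_squares
def circ(q,rad=None):
    (c,rr)=cv2.minEnclosingCircle(q.astype(np.float32)); return np.array(c),rr
def measure(cams=('top','side')):
    out={}
    for n in cams:
        p=r.read_camera(n);P=cloud(p);hsv=cv2.cvtColor(p['pixels'],cv2.COLOR_RGB2HSV);H,S,V=[hsv[...,i].astype(int) for i in range(3)]
        ok=(p['depth']>0)
        col={'red':((H<8)|(H>172))&(S>110),'yellow':(H>20)&(H<36)&(S>110),'green':(H>40)&(H<88)&(S>70),'blue':(H>95)&(H<128)&(S>90)}
        for c,m in col.items():
            for kind,z0,z1 in(('top',100,116),('coaster',5,18),):
                k,lab,st,_=cv2.connectedComponentsWithStats((m&ok&(P[...,2]>z0)&(P[...,2]<z1)).astype(np.uint8))
                for i in range(1,k):
                    if st[i,4]<60: continue
                    q=P[lab==i]; cc,rr=circ(q[:,:2])
                    print(n,c,kind,st[i,4],'mec',np.round(cc,1),'r',round(rr,1),'mean',np.round(q.mean(0),1),'mid',np.round((np.percentile(q,2,0)+np.percentile(q,98,0))/2,1))
if __name__=='__main__': measure()
E
python3 m.py
```

```text
top red top 473 mec [442.8  55.3] r 27.5 mean [442.1  55.2 108. ] mid [442.8  55.4 108.1]
top red coaster 901 mec [636.8 -12.5] r 45.3 mean [635.5 -12.7  10.8] mid [635.9 -12.2  10.8]
top red coaster 787 mec [37.1  1.9] r 94.6 mean [72.6  3.2 13.4] mid [69.3  2.9 13.4]
top yellow top 476 mec [435.7 -25.7] r 27.6 mean [435.4 -25.6 108. ] mid [435.3 -25.7 107.6]
top yellow coaster 926 mec [643.4  79.4] r 46.6 mean [642.4  78.3  10.8] mid [642.9  78.6  10.4]
top green top 471 mec [446.9 134.1] r 27.6 mean [446.7 133.5 108.2] mid [446.9 134.2 107.8]
top green top 717 mec [422.8 345.3] r 35.7 mean [422.6 343.5 112.6] mid [423.1 344.  109.7]
top green coaster 869 mec [ 627.3 -197.3] r 45.8 mean [ 625.8 -196.9   10.1] mid [ 626.2 -197.4   10.2]
top blue top 115 mec [909.9  45.1] r 67.5 mean [907.5  44.9 108. ] mid [908.1  45.1 108.1]
top blue top 82 mec [ 448.7 -240.2] r 38.2 mean [ 441.4 -220.7  108. ] mid [ 447.6 -229.2  107.8]
top blue top 470 mec [ 432.1 -103.9] r 27.6 mean [ 431.9 -103.6  107.7] mid [ 432.1 -103.2  107.1]
top blue coaster 914 mec [637.2 171.7] r 45.6 mean [636.  171.  
[... 978 characters left out ...]
106.1]
side green coaster 68 mec [409.4 322.1] r 29.1 mean [406.1 314.   12.4] mid [408.9 319.7  12.1]
side green coaster 1732 mec [ 629.8 -197.3] r 46.8 mean [ 626.1 -198.9   10.5] mid [ 626.6 -198.     9.5]
side blue top 485 mec [929.7  45.6] r 88.1 mean [926.1  43.8 108.2] mid [928.5  43.7 108.1]
side blue top 820 mec [ 433.1 -105.4] r 27.8 mean [ 432.3 -108.2  107.9] mid [ 432.3 -106.7  105.8]
side blue top 218 mec [ 447.2 -259.9] r 38.0 mean [ 435.7 -278.3  107.8] mid [ 443.8 -267.   108. ]
side blue coaster 780 mec [633.5 168. ] r 52.3 mean [635.1 167.6  11.3] mid [635.8 169.5  10. ]
side blue coaster 105 mec [ 436.5 -263.8] r 37.4 mean [ 426.1 -276.6   12.1] mid [ 433.5 -265.6   11.5]
```

The pictures show the cup row left to right as white (180,208), green (216,210), red (249,212), yellow (285,214) and blue (318,216). The tray row is blue (204,140), yellow (240,138), red (276,140), soy dispenser (316,132) and green (347,143). The larger blue and green tumblers and the pink one are decoys. The two views agree on a height of 108 mm for the cup tops and about 11 mm for the coasters.

Call:
move_arm:
  commands:
    - [[0,0,0],[0,0,0.166],8.5]
    - [[0,0,0],[0,0,0.166],8.5]
    - [[0,0,0],[0,0,0.166],8.5]
    - [[0,0,0],[0,0,0.166],8.5]
    - [[0,0,0],[0,0,0.166],8.5]
  grip_force: 40

```text
time: 2.38
position: [187.5, 596.2, 231.3]
tcp_rot: [0.54, 0.842, -0.0, -0.0]
contact_force: [0.3, -0.6, -0.8]
grip_width: 0.994
grip_force: 0.0
```

Call:
move_arm:
  commands:
    - [[0,0,0],[0,0,0.166],8.5]
    - [[0,0,0],[0,0,0.166],8.5]
    - [[0,0,0],[0,0,0.166],8.5]
    - [[0,0,0],[0,0,0],8.5]

```text
time: 2.88
position: [187.5, 596.2, 231.3]
tcp_rot: [0.728, 0.686, 0.0, -0.0]
contact_force: [-0.6, -0.2, -0.3]
grip_width: 0.995
grip_force: 0.0
```

```bash
cat > go.py <<'E'
from h import *
import sys
# go.py x y z(grasp point) [yaw_deg of tool y]: remaining shift in tool cm, turn
t=np.array(list(map(float,sys.argv[1:4])));t[2]-=r.pinch_z
yaw=float(sys.argv[4]) if len(sys.argv)>4 else -3.7
o=r.observe();Ro=R.from_quat(o['tcp_rot']);y=np.radians(yaw)
Y=np.array([np.cos(y),np.sin(y),0]);Z=np.array([0,0,-1.]);X=np.cross(Y,Z)
Rt=R.from_matrix(np.c_[X,Y,Z])
print('t',round(o['time'],2),'pos',np.round(o['position'],1),'F',np.round(o['contact_force'],1),'w',round(o['grip_width'],3),'gf',round(o['grip_force'],1),'turn',np.round((Ro.inv()*Rt).as_rotvec(),3),'shift cm (target axes)',np.round(Rt.inv().apply(t-o['position'])/10,2),'j',np.round(o['joints'],2))
E
python3 go.py 447 133.3 210
```

```text
t 2.88 pos [187.5 596.2 231.3] F [-0.6 -0.2 -0.3] w 0.995 gf 0.0 turn [ 0.    -0.     0.005] shift cm (target axes) [-44.52  28.88   4.  ] j [1.15 0.22 1.61 0.   1.31 1.21]
```

Call:
move_arm:
  commands:
    - [[-4.5,2.9,0],[0,0,0.005],8.5]
    - [[-4.5,2.9,0],[0,0,0],8.5]
    - [[-4.5,2.9,0],[0,0,0],8.5]
    - [[-4.5,2.9,0],[0,0,0],8.5]
    - [[-4.5,2.9,0],[0,0,0],8.5]

```text
time: 3.5
position: [318.1, 360.7, 231.6]
tcp_rot: [0.729, 0.684, 0.0, 0.0]
contact_force: [1.4, 0.5, 0.1]
grip_width: 0.993
grip_force: 0.0
```

Call:
move_arm:
  commands:
    - [[-4.5,2.9,0],[0,0,0],8.5]
    - [[-4.5,2.9,0],[0,0,0],8.5]
    - [[-4.5,2.9,0],[0,0,0],8.5]
    - [[-4.5,2.9,0],[0,0,0],8.5]
    - [[-4,2.8,0],[0,0,0],8.5]

```text
time: 4.12
position: [447.1, 131.3, 231.7]
tcp_rot: [0.729, 0.684, 0.0, 0.0]
contact_force: [1.0, 0.7, -0.6]
grip_width: 0.995
grip_force: 0.0
```

Call:
move_arm:
  commands:
    - [[0,0,2],[0,0,0],8.5]
    - [[0,0,2],[0,0,0],8.5]
    - [[0,0,0],[0,0,0],8.5]

```text
time: 4.5
position: [444.9, 132.5, 189.7]
tcp_rot: [0.73, 0.684, -0.002, -0.001]
contact_force: [0.1, 0.2, 0.1]
grip_width: 0.996
grip_force: 0.0
```

```bash
python3 go.py 447 133.3 70; python3 - <<'E'
from h import *
p=r.read_camera('wrist');save(p,'w2.png');P=cloud(p)
hsv=cv2.cvtColor(p['pixels'],cv2.COLOR_RGB2HSV);H,S=hsv[...,0],hsv[...,1]
m=(H>40)&(H<88)&(S>70)&(P[...,2]>100)&(P[...,2]<116)&(p['depth']>0)
q=P[m];print(len(q),cv2.minEnclosingCircle(q[:,:2].astype(np.float32)),q.mean(0),(np.percentile(q,2,0)+np.percentile(q,98,0))/2)
E
```

```text
t 4.5 pos [444.9 132.5 189.7] F [0.1 0.2 0.1] w 0.996 gf 0.0 turn [-0.004  0.001 -0.001] shift cm (target axes) [ 0.09  0.21 13.84] j [ 0.14 -0.09  2.02  0.    1.22  0.2 ]
3556 ((448.5818786621094, 131.3180694580078), 27.461727142333984) [448.69653162 132.70684411 108.51666825] [448.67711666 132.12439529 107.55114267]
```

Call:
move_arm:
  commands:
    - [[0,0.3,3],[0,0,0],8.5]
    - [[0,0,4],[0,0,0],8.5]
    - [[0,0,3],[0,0,0],8.5]
    - [[0,0,2.5],[0,0,0],8.5]
    - [[0,0,1.3],[0,0,0],8.5]

```text
time: 5.18
position: [449.5, 133.1, 53.1]
tcp_rot: [0.73, 0.684, -0.0, 0.0]
contact_force: [-0.4, -0.1, 0.3]
grip_width: 0.992
grip_force: 0.0
```

Call:
move_arm:
  commands:
    - [[0,0,0],[0,0,0],5.0]
    - [[0,0,0],[0,0,0],5.0]
    - [[0,0,0],[0,0,0],5.0]
    - [[0,0,0],[0,0,0],5.0]
    - [[0,0,0],[0,0,0],5.0]
  grip_force: 40

```text
time: 5.8
position: [451.0, 133.0, 54.6]
tcp_rot: [0.73, 0.683, 0.001, 0.001]
contact_force: [0.7, -0.1, 4.9]
grip_width: 0.676
grip_force: 43.2
```

```bash
python3 go.py 447 133.3 70
```

```text
t 5.8 pos [451.  133.   54.6] F [ 0.7 -0.1  4.9] w 0.676 gf 43.2 turn [ 0.003 -0.001 -0.002] shift cm (target axes) [ 0.   -0.4   0.33] j [0.14 0.13 2.09 0.   0.92 0.2 ]
```

Call:
move_arm:
  commands:
    - [[0,0,-1],[0,0,0],5.0]
    - [[0,0,-2],[0,0,0],5.0]
    - [[0,0,-3],[0,0,0],5.0]
    - [[0,0,-3],[0,0,0],5.0]
    - [[0,0,-3],[0,0,0],5.0]

```text
time: 6.42
position: [447.9, 132.6, 173.5]
tcp_rot: [0.73, 0.683, -0.001, -0.001]
contact_force: [-0.5, -0.2, -1.3]
grip_width: 0.682
grip_force: 43.0
```

Call:
move_arm:
  commands:
    - [[0,0,0],[0,0,0],5.0]
    - [[0,0,0],[0,0,0],5.0]

```text
time: 6.68
position: [448.0, 132.6, 171.8]
tcp_rot: [0.73, 0.683, -0.001, -0.001]
contact_force: [0.3, 0.4, -1.5]
grip_width: 0.677
grip_force: 43.1
```

```bash
python3 go.py 627 -197.3 60;cat > held.py <<'E'
from h import *
import sys
c=sys.argv[1];z0,z1=float(sys.argv[2]),float(sys.argv[3])
for n in ('top','side'):
    p=r.read_camera(n);P=cloud(p);hsv=cv2.cvtColor(p['pixels'],cv2.COLOR_RGB2HSV);H,S=hsv[...,0].astype(int),hsv[...,1]
    col={'red':((H<8)|(H>172))&(S>110),'yellow':(H>20)&(H<36)&(S>110),'green':(H>40)&(H<88)&(S>70),'blue':(H>95)&(H<128)&(S>90)}[c]
    m=col&(P[...,2]>z0)&(P[...,2]<z1)&(p['depth']>0)&(abs(P[...,0]-550)<170)&(abs(P[...,1])<240)
    k,lab,st,_=cv2.connectedComponentsWithStats(m.astype(np.uint8))
    for i in range(1,k):
        if st[i,4]<60: continue
        q=P[lab==i];print(n,st[i,4],'mec',*cv2.minEnclosingCircle(q[:,:2].astype(np.float32)),'zmin/max',np.percentile(q[:,2],[1,50,99]).round(1))
    if len(sys.argv)>4: save(p,n+sys.argv[4]+'.png')
E
python3 held.py green 140 260 _g
```

```text
t 6.67 pos [448.  132.6 171.8] F [ 0.3  0.4 -1.5] w 0.677 gf 43.1 turn [-0.003  0.001 -0.002] shift cm (target axes) [-31.77  20.    13.05] j [ 0.14 -0.06  2.03 -0.    1.18  0.2 ]
side 1510 mec (446.48785400390625, 127.29220581054688) 30.593278884887695 zmin/max [141.8 199.9 245.6]
```

View pics/side_g.png

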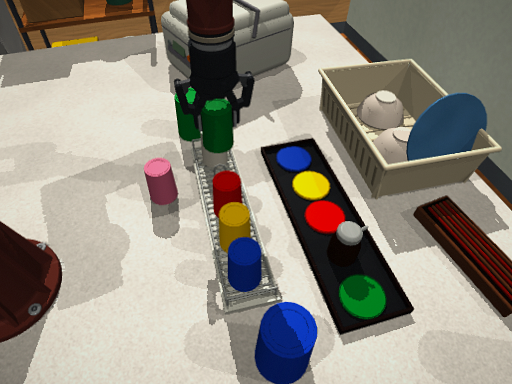

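The side view shows the green cup at (217,125), held upright and clear of the stand. I'll carry it to its coaster next.

Call:
move_arm:
  commands:
    - [[-2,1.3,0],[0,0,0],5.0]
    - [[-4,2.5,0],[0,0,0],5.0]
    - [[-4,2.5,0],[0,0,0],5.0]
    - [[-4,2.5,0],[0,0,0],5.0]
    - [[-4,2.5,0],[0,0,0],5.0]

```text
time: 7.4
position: [549.4, -55.5, 171.3]
tcp_rot: [0.73, 0.683, -0.001, -0.001]
contact_force: [0.9, 0.0, -0.3]
grip_width: 0.681
grip_force: 43.1
```

Call:
move_arm:
  commands:
    - [[-4,2.5,0],[0,0,0],5.0]
    - [[-4,2.5,0],[0,0,0],5.0]
    - [[-4,2.5,0],[0,0,0],5.0]
    - [[-1.7,1.2,0],[0,0,0],5.0]
    - [[0,0,0],[0,0,0],5.0]

```text
time: 8.02
position: [627.0, -197.9, 171.0]
tcp_rot: [0.731, 0.682, -0.001, -0.002]
contact_force: [-0.6, 0.5, -1.2]
grip_width: 0.677
grip_force: 43.1
```

```bash
python3 go.py 627 -197.3 64.3; python3 held.py green 137 260 _g2
```

```text
t 8.03 pos [ 627.  -197.9  171. ] F [-0.6  0.5 -1.2] w 0.677 gf 43.1 turn [-0.003 -0.001 -0.005] shift cm (target axes) [ 0.06 -0.   12.54] j [-0.41  0.34  1.58  0.    1.23 -0.34]
top 131 mec (621.5170288085938, -181.85450744628906) 25.532089233398438 zmin/max [137.1 155.3 180.2]
side 1846 mec (622.6492919921875, -200.3785400390625) 37.89653778076172 zmin/max [138.6 197.7 226.1]
```

View pics/top_g2.png

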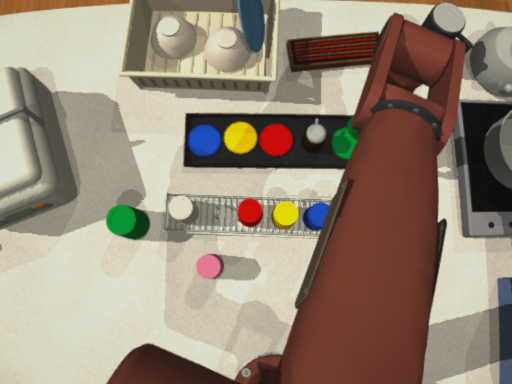

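The top view shows the green cup at (345,143) over the green coaster, with the white cup untouched and the dispenser still standing at (316,132). Now I'll lower it.

Call:
move_arm:
  commands:
    - [[0,0,3],[0,0,0],5.0]
    - [[0,0,4],[0,0,0],5.0]
    - [[0,0,3],[0,0,0],5.0]
    - [[0,0,1.5],[0,0,0],5.0]
    - [[0,0,0.6],[0,0,0],5.0]

```text
time: 8.75
position: [627.0, -195.8, 51.4]
tcp_rot: [0.73, 0.683, -0.0, -0.001]
contact_force: [0.6, 0.1, -0.5]
grip_width: 0.681
grip_force: 43.1
```

Call:
move_arm:
  commands:
    - [[0,0,0],[0,0,0],5.0]
    - [[0,0,0],[0,0,0],5.0]

```text
time: 9.0
position: [628.9, -197.3, 54.1]
tcp_rot: [0.73, 0.683, 0.001, 0.001]
contact_force: [0.1, -0.2, -0.4]
grip_width: 0.674
grip_force: 43.1
```

```bash
python3 go.py 627 -197.3 64.3; python3 held.py green 4 130
```

```text
t 9.0 pos [ 628.9 -197.3   54.1] F [ 0.1 -0.2 -0.4] w 0.674 gf 43.1 turn [ 0.003  0.001 -0.002] shift cm (target axes) [-0.01 -0.19  0.85] j [-0.41  0.48  1.64  0.    1.03 -0.34]
top 259 mec (628.0206298828125, -176.6352081298828) 39.399574279785156 zmin/max [ 4.2 11.4 60.2]
side 1872 mec (630.0684814453125, -197.43783569335938) 63.272491455078125 zmin/max [  5.2  42.2 109.9]
```

Call:
move_arm:
  commands:
    - [[0,0,0.4],[0,0,0],5.0]
    - [[0,0,0.2],[0,0,0],5.0]
    - [[0,0,0],[0,0,0],5.0]

```text
time: 9.48
position: [627.6, -196.9, 46.1]
tcp_rot: [0.73, 0.683, -0.0, -0.0]
contact_force: [-0.1, 0.4, -1.5]
grip_width: 0.683
grip_force: 43.1
```

Call:
move_arm:
  commands:
    - [[0,0,0.2],[0,0,0],5.0]
    - [[0,0,0],[0,0,0],5.0]

```text
time: 9.72
position: [627.8, -197.0, 45.7]
tcp_rot: [0.73, 0.683, -0.0, -0.0]
contact_force: [-1.9, 0.3, 5.2]
grip_width: 0.68
grip_force: 43.8
```

```bash
python3 go.py 627 -197.3 64.3; python3 held.py green 80 130
```

```text
t 9.72 pos [ 627.8 -197.    45.7] F [-1.9  0.3  5.2] w 0.68 gf 43.8 turn [-0.     0.    -0.002] shift cm (target axes) [-0.03 -0.08  0.01] j [-0.41  0.49  1.64 -0.    1.02 -0.34]
side 522 mec (626.3150634765625, -204.88568115234375) 32.23699188232422 zmin/max [ 80.6  97.7 124.2]
```

Call:
move_arm:
  commands:
    - [[0,0,0],[0,0,0],6.5]
    - [[0,0,0],[0,0,0],8.5]
    - [[0,0,0],[0,0,0],8.5]
    - [[0,0,0],[0,0,0],8.5]
    - [[0,0,0],[0,0,0],8.5]

```text
time: 10.45
position: [627.6, -196.9, 44.2]
tcp_rot: [0.73, 0.683, -0.0, -0.0]
contact_force: [-0.7, 0.4, 1.1]
grip_width: 0.995
grip_force: 0.0
```

Call:
move_arm:
  commands:
    - [[0,0,-1.5],[0,0,0],8.5]
    - [[0,0,-4],[0,0,0],8.5]
    - [[0,0,-4],[0,0,0],8.5]
    - [[0,0,-4],[0,0,0],8.5]
    - [[0,0,0],[0,0,0],8.5]

```text
time: 11.08
position: [631.2, -198.4, 186.2]
tcp_rot: [0.73, 0.683, 0.002, 0.005]
contact_force: [-0.8, 1.1, -0.1]
grip_width: 0.997
grip_force: 0.0
```

```bash
python3 go.py 432.4 -104.5 70; python3 held.py green 80 130 _g3;python3 - <<'E'
from h import *
p=r.read_camera('wrist');P=cloud(p);hsv=cv2.cvtColor(p['pixels'],cv2.COLOR_RGB2HSV);H,S=hsv[...,0],hsv[...,1]
for z0,z1 in((92,106),(5,18)):
    m=(H>40)&(H<88)&(S>70)&(P[...,2]>z0)&(P[...,2]<z1)&(p['depth']>0);q=P[m]
    print(len(q),cv2.minEnclosingCircle(q[:,:2].astype(np.float32)),q.mean(0))
E
```

```text
t 11.07 pos [ 631.2 -198.4  186.2] F [-0.8  1.1 -0.1] w 0.997 gf 0.0 turn [ 0.011  0.004 -0.002] shift cm (target axes) [  8.09 -20.45  13.49] j [-0.41  0.32  1.57  0.    1.24 -0.34]
top 287 mec (624.2493896484375, -191.38954162597656) 27.374279022216797 zmin/max [ 81.5  98.1 102.5]
side 997 mec (626.3562622070312, -197.76290893554688) 28.16131019592285 zmin/max [ 81.   98.2 101.3]
3549 ((628.2760009765625, -199.2603759765625), 27.749555587768555) [ 628.35218791 -197.67345276   99.52529382]
1627 ((634.8440551757812, -136.2752685546875), 118.65170288085938) [ 628.99913808 -177.71412405   11.10539258]
```

Call:
move_arm:
  commands:
    - [[1.6,-4,0],[0,0,0],8.5]
    - [[1.6,-4,0],[0,0,0],8.5]
    - [[1.6,-4,0],[0,0,0],8.5]
    - [[1.6,-4,0],[0,0,0],8.5]
    - [[1.6,-4.1,0],[0,0,0],8.5]

```text
time: 11.85
position: [429.8, -102.4, 177.2]
tcp_rot: [0.73, 0.683, -0.001, -0.002]
contact_force: [-0.2, -0.3, -0.3]
grip_width: 0.999
grip_force: 0.0
```

Call:
move_arm:
  commands:
    - [[0,0,0],[0,0,0],8.5]
    - [[0,0,0],[0,0,0],8.5]
    - [[0,0,0],[0,0,0],8.5]

```text
time: 12.22
position: [433.4, -104.1, 179.3]
tcp_rot: [0.73, 0.683, 0.0, 0.0]
contact_force: [-0.1, 0.1, 0.1]
grip_width: 0.995
grip_force: 0.0
```

```bash
cat > wr.py <<'E'
from h import *
import sys
p=r.read_camera('wrist');P=cloud(p);hsv=cv2.cvtColor(p['pixels'],cv2.COLOR_RGB2HSV);H,S=hsv[...,0].astype(int),hsv[...,1]
z0,z1=float(sys.argv[1]),float(sys.argv[2]);o=r.observe()['position']
for c,col in {'red':((H<8)|(H>172))&(S>110),'yellow':(H>20)&(H<36)&(S>110),'green':(H>40)&(H<88)&(S>70),'blue':(H>95)&(H<128)&(S>90)}.items():
    k,lab,st,_=cv2.connectedComponentsWithStats((col&(P[...,2]>z0)&(P[...,2]<z1)&(p['depth']>0)).astype(np.uint8))
    for i in range(1,k):
        if st[i,4]>300: q=P[lab==i];print('wrist',c,st[i,4],cv2.minEnclosingCircle(q[:,:2].astype(np.float32)),q.mean(0).round(1))
E
python3 wr.py 98 116; python3 go.py 432.4 -104.5 70
```

```text
wrist red 711 ((443.10357666015625, 33.83240509033203), 20.289737701416016) [442.6  28.2 106. ]
wrist yellow 4971 ((437.58563232421875, -28.91693115234375), 27.57553482055664) [437.5 -28.4 108.6]
wrist green 1556 ((627.5967407226562, -199.28823852539062), 28.292322158813477) [ 628.4 -190.3   99.7]
wrist blue 3880 ((433.9596862792969, -106.6708984375), 27.669504165649414) [ 434.  -105.   108.4]
wrist blue 573 ((458.2998962402344, -231.22195434570312), 33.381141662597656) [ 459.6 -217.9  103.9]
t 12.28 pos [ 433.4 -104.1  179.4] F [-0.5  0.3  0.1] w 0.992 gf 0.0 turn [ 0.     0.    -0.003] shift cm (target axes) [-0.04 -0.1  12.81] j [-0.39 -0.12  2.07 -0.    1.2  -0.33]
```

Call:
move_arm:
  commands:
    - [[-0.1,0,3],[0,0,0],8.5]
    - [[0,0,4],[0,0,0],8.5]
    - [[0,0,3],[0,0,0],8.5]
    - [[0,0,1.8],[0,0,0],8.5]
    - [[0,0,1.0],[0,0,0],8.5]

```text
time: 12.9
position: [432.4, -104.7, 50.1]
tcp_rot: [0.73, 0.683, -0.0, -0.001]
contact_force: [0.6, -0.8, -0.1]
grip_width: 0.997
grip_force: 0.0
```

Call:
move_arm:
  commands:
    - [[0,0,0],[0,0,0],8.5]
    - [[0,0,0],[0,0,0],5.0]
    - [[0,0,0],[0,0,0],5.0]
    - [[0,0,0],[0,0,0],5.0]
    - [[0,0,0],[0,0,0],5.0]

```text
time: 13.52
position: [433.6, -105.1, 52.7]
tcp_rot: [0.73, 0.683, 0.001, 0.001]
contact_force: [-1.7, 0.2, 5.8]
grip_width: 0.682
grip_force: 42.1
```

Call:
move_arm:
  commands:
    - [[0,0,0],[0,0,0],5.0]
    - [[0,0,0],[0,0,0],5.0]

```text
time: 13.78
position: [433.6, -105.1, 52.7]
tcp_rot: [0.73, 0.683, 0.001, 0.001]
contact_force: [-0.4, 0.4, 6.3]
grip_width: 0.684
grip_force: 42.1
```

Call:
move_arm:
  commands:
    - [[0,0,-1],[0,0,0],5.0]
    - [[0,0,-2],[0,0,0],5.0]
    - [[0,0,-3],[0,0,0],5.0]
    - [[0,0,-3],[0,0,0],5.0]
    - [[0,0,-3],[0,0,0],5.0]

```text
time: 14.4
position: [432.0, -104.4, 172.4]
tcp_rot: [0.73, 0.683, 0.0, -0.0]
contact_force: [0.7, -0.5, -1.0]
grip_width: 0.68
grip_force: 43.2
```

Call:
move_arm:
  commands:
    - [[0,0,0],[0,0,0],5.0]
    - [[0,0,0],[0,0,0],5.0]
    - [[0,0,0],[0,0,0],5.0]

```text
time: 14.78
position: [431.1, -104.1, 169.5]
tcp_rot: [0.73, 0.683, -0.001, -0.002]
contact_force: [0.1, 0.2, -0.7]
grip_width: 0.681
grip_force: 43.2
```

```bash
python3 go.py 636.5 171 62.4
```

```text
t 14.78 pos [ 431.1 -104.1  169.5] F [ 0.1  0.2 -0.7] w 0.681 gf 43.2 turn [-0.003 -0.001 -0.002] shift cm (target axes) [28.78 18.73 12.58] j [-0.4  -0.11  2.08  0.    1.18 -0.33]
```

Call:
move_arm:
  commands:
    - [[2,1.3,0],[0,0,0],5.0]
    - [[4,2.6,0],[0,0,0],5.0]
    - [[4,2.6,0],[0,0,0],5.0]
    - [[4,2.6,0],[0,0,0],5.0]
    - [[4,2.6,0],[0,0,0],5.0]

```text
time: 15.4
position: [561.1, 68.4, 169.5]
tcp_rot: [0.73, 0.683, -0.001, -0.001]
contact_force: [0.0, -0.5, -0.5]
grip_width: 0.682
grip_force: 43.2
```

Call:
move_arm:
  commands:
    - [[4,2.6,0],[0,0,0],5.0]
    - [[4,2.6,0],[0,0,0],5.0]
    - [[2.7,1.8,0],[0,0,0],5.0]
    - [[0,0,0],[0,0,0],5.0]
    - [[0,0,0],[0,0,0],5.0]

```text
time: 16.02
position: [637.0, 168.8, 169.5]
tcp_rot: [0.73, 0.683, -0.002, -0.001]
contact_force: [-0.6, -0.0, -1.4]
grip_width: 0.679
grip_force: 43.3
```

```bash
python3 go.py 636.5 171 62.4
```

```text
t 16.02 pos [637.  168.8 169.5] F [-0.6 -0.  -1.4] w 0.679 gf 43.3 turn [-0.003  0.001 -0.002] shift cm (target axes) [ 0.22 -0.06 12.58] j [ 0.15  0.34  1.58 -0.    1.23  0.22]
```

Call:
move_arm:
  commands:
    - [[0.2,0,3],[0,0,0],5.0]
    - [[0,0,4],[0,0,0],5.0]
    - [[0,0,3],[0,0,0],5.0]
    - [[0,0,1.2],[0,0,0],5.0]
    - [[0,0,0.4],[0,0,0],5.0]

```text
time: 16.65
position: [637.8, 170.5, 54.8]
tcp_rot: [0.731, 0.683, -0.001, -0.0]
contact_force: [0.2, 0.6, 0.5]
grip_width: 0.683
grip_force: 43.3
```

Call:
move_arm:
  commands:
    - [[0,0,0],[0,0,0],5.0]
    - [[0,0,0],[0,0,0],5.0]
    - [[0,0,0.2],[0,0,0],5.0]
    - [[0,0,0],[0,0,0],5.0]

```text
time: 17.15
position: [638.4, 171.3, 53.6]
tcp_rot: [0.73, 0.683, 0.0, 0.0]
contact_force: [0.4, -0.6, -0.4]
grip_width: 0.677
grip_force: 43.3
```

```bash
python3 go.py 636.5 171 62.4;  python3 held.py blue 60 130
```

```text
t 17.15 pos [638.4 171.3  53.6] F [ 0.4 -0.6 -0.4] w 0.677 gf 43.3 turn [ 0.    -0.    -0.002] shift cm (target axes) [-0.04 -0.19  0.99] j [ 0.16  0.48  1.63 -0.    1.03  0.22]
top 604 mec (449.55682373046875, -238.96493530273438) 37.6912727355957 zmin/max [ 61.6 122.9 129.2]
side 626 mec (636.586669921875, 170.27529907226562) 32.02730178833008 zmin/max [ 61.1  98.1 128.1]
side 704 mec (453.0144348144531, -239.29705810546875) 36.284393310546875 zmin/max [123.2 125.5 128.4]
```

Call:
move_arm:
  commands:
    - [[0,-0.1,0.4],[0,0,0],5.0]
    - [[0,0,0.2],[0,0,0],5.0]
    - [[0,0,0],[0,0,0],5.0]
    - [[0,0,0],[0,0,0],5.0]

```text
time: 17.75
position: [637.3, 171.3, 47.2]
tcp_rot: [0.73, 0.683, -0.0, -0.0]
contact_force: [0.4, 0.1, -1.4]
grip_width: 0.678
grip_force: 43.3
```

Call:
move_arm:
  commands:
    - [[0,0,0.2],[0,0,0],5.0]
    - [[0,0,0],[0,0,0],5.0]
    - [[0,0,0],[0,0,0],5.0]

```text
time: 18.12
position: [637.3, 171.3, 45.3]
tcp_rot: [0.73, 0.683, -0.0, -0.0]
contact_force: [-0.4, -0.7, -0.1]
grip_width: 0.675
grip_force: 43.3
```

Call:
move_arm:
  commands:
    - [[0,0,0.2],[0,0,0],5.0]
    - [[0,0,0],[0,0,0],5.0]
    - [[0,0,0],[0,0,0],5.0]

```text
time: 18.5
position: [637.7, 171.4, 43.9]
tcp_rot: [0.73, 0.683, 0.0, 0.0]
contact_force: [0.0, -0.4, 2.3]
grip_width: 0.679
grip_force: 43.6
```

Call:
move_arm:
  commands:
    - [[0,0,0],[0,0,0],6.5]
    - [[0,0,0],[0,0,0],8.5]
    - [[0,0,0],[0,0,0],8.5]
    - [[0,0,0],[0,0,0],8.5]
    - [[0,0,0],[0,0,0],8.5]

```text
time: 19.12
position: [637.3, 171.3, 43.2]
tcp_rot: [0.73, 0.683, -0.0, 0.0]
contact_force: [-0.9, -0.7, -1.0]
grip_width: 0.998
grip_force: 0.0
```

Call:
move_arm:
  commands:
    - [[0,0,-1.5],[0,0,0],8.5]
    - [[0,0,-4],[0,0,0],8.5]
    - [[0,0,-4],[0,0,0],8.5]
    - [[0,0,-4],[0,0,0],8.5]
    - [[0,0,0],[0,0,0],8.5]

```text
time: 19.75
position: [641.1, 172.0, 185.3]
tcp_rot: [0.73, 0.683, 0.005, 0.003]
contact_force: [-0.5, -0.2, 0.3]
grip_width: 0.997
grip_force: 0.0
```

Call:
move_arm:
  commands:
    - [[-2.6,-3.7,0],[0,0,0],8.5]
    - [[-2.6,-3.7,0],[0,0,0],8.5]
    - [[-2.6,-3.7,0],[0,0,0],8.5]
    - [[-2.6,-3.7,0],[0,0,0],8.5]
    - [[-2.5,-3.8,0],[0,0,0],8.5]

```text
time: 20.38
position: [441.2, 54.4, 177.5]
tcp_rot: [0.73, 0.683, -0.001, -0.0]
contact_force: [-0.7, -0.5, 0.1]
grip_width: 0.994
grip_force: 0.0
```

Call:
move_arm:
  commands:
    - [[0,0,0],[0,0,0],8.5]
    - [[0,0,0],[0,0,0],8.5]
    - [[0,0,0],[0,0,0],8.5]

```text
time: 20.75
position: [444.3, 55.3, 178.7]
tcp_rot: [0.73, 0.683, 0.0, 0.0]
contact_force: [-0.0, 0.3, 0.3]
grip_width: 0.996
grip_force: 0.0
```

```bash
python3 wr.py 90 116; python3 go.py 443 53.8 70; python3 held.py blue 85 105
```

```text
wrist red 4048 ((444.1365661621094, 52.67049789428711), 27.97809410095215) [444.3  55.1 107.9]
wrist yellow 3478 ((437.5210266113281, -28.395946502685547), 28.195480346679688) [437.8 -23.8 106.9]
wrist blue 1873 ((627.0828857421875, 164.24447631835938), 24.794857025146484) [618.4 164.1  97.9]
t 20.8 pos [444.2  55.4 178.6] F [-0.1 -0.1 -0.7] w 0.999 gf 0.0 turn [ 0.001 -0.    -0.002] shift cm (target axes) [-0.16 -0.11 12.73] j [-0.03 -0.12  2.07  0.    1.19  0.03]
top 420 mec (636.3433227539062, 171.20794677734375) 27.132143020629883 zmin/max [ 85.8  99.1 102.5]
top 94 mec (448.35955810546875, -232.0758056640625) 36.19597244262695 zmin/max [ 85.2  94.6 104.7]
side 380 mec (638.47705078125, 169.20242309570312) 29.22602081298828 zmin/max [ 85.6  98.1 100.8]
```

Blue is on its coaster and well centred. Red is next.

Call:
move_arm:
  commands:
    - [[-0.15,-0.05,3],[0,0,0],8.5]
    - [[0,0,4],[0,0,0],8.5]
    - [[0,0,3],[0,0,0],8.5]
    - [[0,0,1.8],[0,0,0],8.5]
    - [[0,0,0.9],[0,0,0],8.5]

```text
time: 21.52
position: [442.0, 53.8, 50.1]
tcp_rot: [0.73, 0.683, -0.001, -0.001]
contact_force: [0.5, 0.8, 0.2]
grip_width: 0.995
grip_force: 0.0
```

Call:
move_arm:
  commands:
    - [[0,0,0],[0,0,0],8.5]
    - [[0,0,0],[0,0,0],5.0]
    - [[0,0,0],[0,0,0],5.0]
    - [[0,0,0],[0,0,0],5.0]
    - [[0,0,0],[0,0,0],5.0]

```text
time: 22.15
position: [444.0, 53.5, 52.6]
tcp_rot: [0.73, 0.683, 0.001, 0.001]
contact_force: [0.8, 0.4, 6.0]
grip_width: 0.664
grip_force: 42.5
```

Call:
move_arm:
  commands:
    - [[0,0,0],[0,0,0],5.0]
    - [[0,0,0],[0,0,0],5.0]

```text
time: 22.4
position: [444.0, 53.5, 52.6]
tcp_rot: [0.73, 0.683, 0.001, 0.001]
contact_force: [0.6, 0.1, 5.4]
grip_width: 0.665
grip_force: 42.5
```

Call:
move_arm:
  commands:
    - [[0,0,-1],[0,0,0],5.0]
    - [[0,0,-2],[0,0,0],5.0]
    - [[0,0,-3],[0,0,0],5.0]
    - [[0,0,-3],[0,0,0],5.0]
    - [[0,0,-3],[0,0,0],5.0]

```text
time: 23.02
position: [441.4, 53.6, 171.7]
tcp_rot: [0.73, 0.683, -0.001, -0.001]
contact_force: [1.1, 0.4, -1.2]
grip_width: 0.665
grip_force: 43.5
```

Call:
move_arm:
  commands:
    - [[0,0,0],[0,0,0],5.0]
    - [[0,0,0],[0,0,0],5.0]
    - [[-0.6,2.1,0],[0,0,0],5.0]
    - [[-1,4,0],[0,0,0],5.0]
    - [[-1,4,0],[0,0,0],5.0]

```text
time: 23.65
position: [540.7, 20.7, 168.6]
tcp_rot: [0.73, 0.683, -0.002, -0.002]
contact_force: [0.0, 0.9, -1.2]
grip_width: 0.662
grip_force: 43.5
```

Call:
move_arm:
  commands:
    - [[-1,4,0],[0,0,0],5.0]
    - [[-1,4,0],[0,0,0],5.0]
    - [[-0.7,1.5,0],[0,0,0],5.0]
    - [[0,0,0],[0,0,0],5.0]
    - [[0,0,0],[0,0,0],5.0]

```text
time: 24.28
position: [632.6, -11.9, 170.1]
tcp_rot: [0.73, 0.683, -0.001, -0.001]
contact_force: [-0.6, 0.1, -2.0]
grip_width: 0.665
grip_force: 43.5
```

```bash
python3 go.py 636.5 -12 62.3
```

```text
t 24.27 pos [632.6 -11.9 170.1] F [-0.6  0.1 -2. ] w 0.665 gf 43.5 turn [-0.003 -0.    -0.002] shift cm (target axes) [1.000e-02 3.900e-01 1.265e+01] j [-0.13  0.29  1.64  0.    1.21 -0.06]
```

Call:
move_arm:
  commands:
    - [[0,0.3,3],[0,0,0],5.0]
    - [[0,0,4],[0,0,0],5.0]
    - [[0,0,3],[0,0,0],5.0]
    - [[0,0,1.5],[0,0,0],5.0]
    - [[0,0,0.5],[0,0,0],5.0]

```text
time: 24.9
position: [636.5, -12.2, 50.7]
tcp_rot: [0.73, 0.683, -0.0, -0.001]
contact_force: [0.6, -0.5, -0.6]
grip_width: 0.668
grip_force: 43.5
```

Call:
move_arm:
  commands:
    - [[0,0,0],[0,0,0],5.0]
    - [[0,0,0],[0,0,0],5.0]
    - [[0,0,0.3],[0,0,0],5.0]
    - [[0,0,0],[0,0,0],5.0]
    - [[0,0,0],[0,0,0],5.0]

```text
time: 25.52
position: [637.5, -12.7, 48.3]
tcp_rot: [0.73, 0.683, -0.0, -0.0]
contact_force: [-0.6, -0.4, -2.2]
grip_width: 0.668
grip_force: 43.5
```

Call:
move_arm:
  commands:
    - [[0,0,0.3],[0,0,0],5.0]
    - [[0,0,0],[0,0,0],5.0]
    - [[0,0,0],[0,0,0],5.0]
    - [[0,0,0],[0,0,0],5.0]

```text
time: 26.02
position: [637.6, -12.6, 45.3]
tcp_rot: [0.73, 0.683, 0.0, 0.0]
contact_force: [-0.6, 0.2, -1.1]
grip_width: 0.669
grip_force: 43.5
```

Call:
move_arm:
  commands:
    - [[0,0,0.2],[0,0,0],5.0]
    - [[0,0,0],[0,0,0],5.0]
    - [[0,0,0],[0,0,0],5.0]

```text
time: 26.4
position: [637.9, -12.7, 43.8]
tcp_rot: [0.73, 0.683, 0.0, 0.0]
contact_force: [-0.0, -0.8, 1.3]
grip_width: 0.666
grip_force: 43.9
```

Call:
move_arm:
  commands:
    - [[0,0,0],[0,0,0],6.5]
    - [[0,0,0],[0,0,0],8.5]
    - [[0,0,0],[0,0,0],8.5]
    - [[0,0,0],[0,0,0],8.5]
    - [[0,0,0],[0,0,0],8.5]

```text
time: 27.02
position: [637.5, -12.6, 43.3]
tcp_rot: [0.73, 0.683, -0.0, -0.0]
contact_force: [-0.3, -1.0, 0.5]
grip_width: 0.996
grip_force: 0.0
```

Call:
move_arm:
  commands:
    - [[0,0,-1.5],[0,0,0],8.5]
    - [[0,0,-4],[0,0,0],8.5]
    - [[0,0,-4],[0,0,0],8.5]
    - [[0,0,-4],[0,0,0],8.5]
    - [[0,0,0],[0,0,0],8.5]

```text
time: 27.65
position: [641.3, -13.1, 185.0]
tcp_rot: [0.73, 0.683, 0.004, 0.004]
contact_force: [1.3, -0.2, -0.3]
grip_width: 0.998
grip_force: 0.0
```

Call:
move_arm:
  commands:
    - [[-0.5,-4,0],[0,0,0],8.5]
    - [[-0.5,-4,0],[0,0,0],8.5]
    - [[-0.5,-4,0],[0,0,0],8.5]
    - [[-0.6,-4,0],[0,0,0],8.5]
    - [[-0.6,-4,0],[0,0,0],8.5]

```text
time: 28.28
position: [434.1, -26.1, 177.5]
tcp_rot: [0.73, 0.683, -0.0, -0.001]
contact_force: [-0.7, -0.3, 0.4]
grip_width: 0.995
grip_force: 0.0
```

Call:
move_arm:
  commands:
    - [[0,0,0],[0,0,0],8.5]
    - [[0,0,0],[0,0,0],8.5]
    - [[0,0,0],[0,0,0],8.5]

```text
time: 28.65
position: [437.4, -26.3, 178.7]
tcp_rot: [0.73, 0.683, 0.0, 0.0]
contact_force: [-0.4, 0.5, 0.2]
grip_width: 0.992
grip_force: 0.0
```

```bash
python3 wr.py 90 116; python3 go.py 436.8 -26.8 70; python3 held.py red 85 105
```

```text
wrist red 2180 ((635.7029418945312, -13.98967170715332), 27.47142219543457) [622.8 -13.5  98.3]
wrist yellow 4041 ((437.5119934082031, -28.665090560913086), 27.87395477294922) [437.7 -26.4 107.9]
t 28.7 pos [437.3 -26.3 178.6] F [0.6 0.4 1.3] w 0.991 gf 0.0 turn [ 0.001  0.    -0.002] shift cm (target axes) [-0.06 -0.05 12.73] j [-0.22 -0.14  2.09  0.    1.2  -0.15]
top 450 mec (637.3882446289062, -11.628780364990234) 28.5067195892334 zmin/max [ 86.8  98.8 102.4]
side 592 mec (635.7059326171875, -11.316583633422852) 28.504222869873047 zmin/max [ 85.6  99.2 101.8]
```

Call:
move_arm:
  commands:
    - [[-0.1,0,3],[0,0,0],8.5]
    - [[0,0,4],[0,0,0],8.5]
    - [[0,0,3],[0,0,0],8.5]
    - [[0,0,1.8],[0,0,0],8.5]
    - [[0,0,0.9],[0,0,0],8.5]

```text
time: 29.42
position: [435.6, -27.0, 50.1]
tcp_rot: [0.73, 0.683, -0.001, -0.001]
contact_force: [-0.8, -0.5, 0.2]
grip_width: 0.996
grip_force: 0.0
```

Call:
move_arm:
  commands:
    - [[0,0,0],[0,0,0],8.5]
    - [[0,0,0],[0,0,0],5.0]
    - [[0,0,0],[0,0,0],5.0]
    - [[0,0,0],[0,0,0],5.0]
    - [[0,0,0],[0,0,0],5.0]

```text
time: 30.05
position: [437.5, -27.4, 52.7]
tcp_rot: [0.73, 0.683, 0.001, 0.001]
contact_force: [-0.6, 0.0, 6.7]
grip_width: 0.676
grip_force: 42.3
```

Call:
move_arm:
  commands:
    - [[0,0,0],[0,0,0],5.0]
    - [[0,0,0],[0,0,0],5.0]

```text
time: 30.3
position: [437.5, -27.4, 52.7]
tcp_rot: [0.73, 0.683, 0.001, 0.001]
contact_force: [-0.4, 0.4, 6.4]
grip_width: 0.669
grip_force: 42.3
```

Call:
move_arm:
  commands:
    - [[0,0,-1],[0,0,0],5.0]
    - [[0,0,-2],[0,0,0],5.0]
    - [[0,0,-3],[0,0,0],5.0]
    - [[0,0,-3],[0,0,0],5.0]
    - [[0,0,-3],[0,0,0],5.0]

```text
time: 30.92
position: [435.3, -27.0, 172.1]
tcp_rot: [0.73, 0.683, -0.0, -0.0]
contact_force: [-0.1, -0.1, -0.7]
grip_width: 0.671
grip_force: 43.4
```

Call:
move_arm:
  commands:
    - [[0,0,0],[0,0,0],5.0]
    - [[0,0,0],[0,0,0],5.0]
    - [[1.2,2,0],[0,0,0],5.0]
    - [[2.4,4,0],[0,0,0],5.0]
    - [[2.4,4,0],[0,0,0],5.0]

```text
time: 31.55
position: [539.3, 26.5, 168.7]
tcp_rot: [0.731, 0.683, -0.002, -0.001]
contact_force: [0.4, -0.9, -0.6]
grip_width: 0.672
grip_force: 43.4
```

Call:
move_arm:
  commands:
    - [[2.4,4,0],[0,0,0],5.0]
    - [[2.4,4,0],[0,0,0],5.0]
    - [[1.1,1.9,0],[0,0,0],5.0]
    - [[0,0,0],[0,0,0],5.0]
    - [[0,0,0],[0,0,0],5.0]

```text
time: 32.17
position: [640.6, 77.9, 169.1]
tcp_rot: [0.73, 0.683, -0.002, -0.001]
contact_force: [0.5, 0.4, -1.6]
grip_width: 0.674
grip_force: 43.5
```

```bash
python3 go.py 643 79 62.4
```

```text
t 32.17 pos [640.6  77.9 169.1] F [ 0.5  0.4 -1.6] w 0.674 gf 43.5 turn [-0.005  0.001 -0.002] shift cm (target axes) [ 0.13  0.23 12.54] j [ 0.01  0.32  1.61 -0.    1.22  0.08]
```

Call:
move_arm:
  commands:
    - [[0.1,0.1,3],[0,0,0],5.0]
    - [[0,0,4],[0,0,0],5.0]
    - [[0,0,3],[0,0,0],5.0]
    - [[0,0,1.5],[0,0,0],5.0]
    - [[0,0,0.5],[0,0,0],5.0]

```text
time: 32.8
position: [642.5, 78.7, 50.4]
tcp_rot: [0.731, 0.683, -0.001, -0.001]
contact_force: [0.2, -0.4, -1.7]
grip_width: 0.671
grip_force: 43.4
```

Call:
move_arm:
  commands:
    - [[0,0,0],[0,0,0],5.0]
    - [[0,0,0],[0,0,0],5.0]
    - [[0,0,0.5],[0,0,0],5.0]
    - [[0,0,0],[0,0,0],5.0]
    - [[0,0,0],[0,0,0],5.0]

```text
time: 33.42
position: [643.6, 79.2, 46.3]
tcp_rot: [0.73, 0.683, -0.0, -0.0]
contact_force: [-0.8, 0.5, -1.4]
grip_width: 0.676
grip_force: 43.4
```

Call:
move_arm:
  commands:
    - [[0,0,0.2],[0,0,0],5.0]
    - [[0,0,0],[0,0,0],5.0]
    - [[0,0,0],[0,0,0],5.0]

```text
time: 33.8
position: [643.6, 79.1, 44.2]
tcp_rot: [0.73, 0.683, -0.0, -0.0]
contact_force: [0.5, 1.2, -0.8]
grip_width: 0.678
grip_force: 43.5
```

Call:
move_arm:
  commands:
    - [[0,0,0.15],[0,0,0],5.0]
    - [[0,0,0],[0,0,0],5.0]
    - [[0,0,0],[0,0,0],5.0]

```text
time: 34.17
position: [643.8, 79.2, 43.8]
tcp_rot: [0.73, 0.683, -0.0, 0.0]
contact_force: [-3.2, -0.1, 4.6]
grip_width: 0.671
grip_force: 44.1
```

Contact is confirmed. I'll release it, rise, and back away towards the robot for a clear view.

Call:
move_arm:
  commands:
    - [[0,0,0],[0,0,0],6.5]
    - [[0,0,0],[0,0,0],8.5]
    - [[0,0,0],[0,0,0],8.5]
    - [[0,0,0],[0,0,0],8.5]
    - [[0,0,0],[0,0,0],8.5]

```text
time: 34.8
position: [643.7, 79.1, 42.7]
tcp_rot: [0.73, 0.683, -0.0, -0.0]
contact_force: [-0.2, -0.8, 0.2]
grip_width: 0.996
grip_force: 0.0
```

Call:
move_arm:
  commands:
    - [[0,0,-1.5],[0,0,0],8.5]
    - [[0,0,-4],[0,0,0],8.5]
    - [[0,0,-4],[0,0,0],8.5]
    - [[0,0,-4],[0,0,0],8.5]
    - [[0,0,-2],[0,0,0],8.5]

```text
time: 35.42
position: [645.5, 79.3, 202.3]
tcp_rot: [0.73, 0.683, 0.002, 0.002]
contact_force: [-0.1, -0.3, 0.2]
grip_width: 0.993
grip_force: 0.0
```

Call:
move_arm:
  commands:
    - [[0,-4,0],[0,0,0],8.5]
    - [[0,-4,0],[0,0,0],8.5]
    - [[0,-4,0],[0,0,0],8.5]
    - [[0,-4,0],[0,0,0],8.5]
    - [[0,-4,0],[0,0,0],8.5]

```text
time: 36.05
position: [442.4, 92.6, 197.4]
tcp_rot: [0.73, 0.683, -0.0, -0.0]
contact_force: [-1.2, 0.1, -0.3]
grip_width: 0.997
grip_force: 0.0
```

Call:
move_arm:
  commands:
    - [[0,0,0],[0,0,0],8.5]
    - [[0,0,0],[0,0,0],8.5]
    - [[0,0,0],[0,0,0],8.5]

```text
time: 36.42
position: [445.4, 92.4, 198.2]
tcp_rot: [0.73, 0.683, 0.0, 0.0]
contact_force: [0.1, -0.7, -1.1]
grip_width: 0.996
grip_force: 0.0
```

```bash
python3 held.py yellow 85 105 _f; python3 held.py red 85 105; python3 held.py green 85 105; python3 held.py blue 85 105
```

```text
top 449 mec (643.3912963867188, 79.90280151367188) 28.452241897583008 zmin/max [ 86.8  98.9 102.7]
side 465 mec (641.8670043945312, 79.76174926757812) 28.073442459106445 zmin/max [ 85.2  99.3 102. ]
top 455 mec (637.2750244140625, -11.260519027709961) 28.400592803955078 zmin/max [ 86.5  98.8 103.1]
side 597 mec (635.888427734375, -11.65843391418457) 28.334142684936523 zmin/max [ 85.9  99.  101.8]
top 454 mec (625.8914794921875, -196.98922729492188) 29.026626586914062 zmin/max [ 85.7  98.3 102.6]
side 939 mec (625.9939575195312, -197.30357360839844) 28.40291404724121 zmin/max [ 85.7  98.4 101.2]
top 417 mec (636.337646484375, 171.4404754638672) 27.34622573852539 zmin/max [ 86.7  98.8 103.1]
top 98 mec (448.72650146484375, -233.12042236328125) 36.35539245605469 zmin/max [ 85.5  96.  104.5]
side 381 mec (637.3563232421875, 169.6102294921875) 28.02120018005371 zmin/max [ 85.4  98.  100.9]
```

View pics/side_f.png

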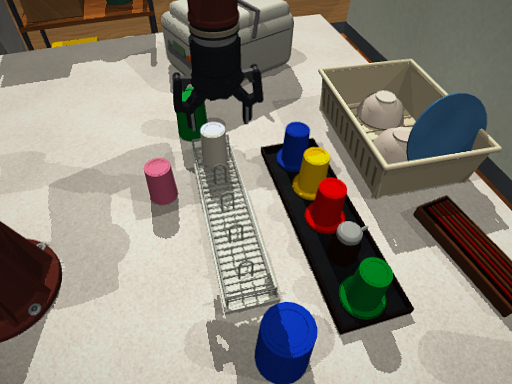

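All four cups stand upright on their own coasters: blue (295,145), yellow (315,172), red (328,205) and green (370,285). Each measures within about 2 mm of its coaster's centre. The white cup and the dispenser haven't moved, and the arm is clear.

```bash
python3 -c "
from station import r
print(r.close_job())"
```

```text
the job is handed in; nothing more can be done
None
```

I handed the job in: all four coloured cups stand mouth down on their own coasters, about 2 mm or less off centre by the cameras, with the white cup and dispenser left in place; no verdict came back.

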